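Hold the test probe on the tall cell

ROBOT

A 6-joint arm with a two-finger parallel gripper is mounted at the origin on the work surface. World frame = base frame: x ahead of the robot, y to its left, z up, the work surface at z = 0. Lengths are in m, angles in rad, forces in N, time in s.
With the tool pointing down it reaches from about 0.225 to 0.875 m from the base axis. Payload 3.4 kg.
Tool frame: the origin (TCP) lies at the very end of the fingers, on their centre line; the grasp point (between the pads) lies 19 mm behind it; x points along the fingers, y is the direction in which the jaws open and shut, and the axes are right-handed (so a half turn about x gives the same grasp; the last joint's range is limited). The gripper opens to 85 mm and grips with 20 to 120 N. Pads are 22 mm wide; open, the fingers measure 114 mm over their backs; the gripper's body (76 mm by 85 mm) begins 54 mm behind the grasp point. The pads swing forward as they close: fully open they stand 13 mm farther back than shut.
Start: joints at [1.096, 0.276, 1.505, -0, 1.361, -0.121], TCP at [0.199, 0.539, 0.231] pointing down, gripper open.
Joint ranges: [-2.89, 2.89], [-0.75, 2.08], [0.22, 2.7], [-1.18, 4.32], [0.11, 2.71], [-2.7, 2.7]. Speed limits (rad/s): [2.57, 2.57, 3.14, 3.14, 3.14, 3.14].

INTERFACE

Orientations are given as a unit quaternion [w, x, y, z].
In Python, from rig import manip gives the robot as it stands. The module is installed in compiled form; this text tells all that it offers.
- The arm moves only by the tool play_rows, never from a script. Its argument "plan" is a list that holds one entry, the list of rows, each a list of 5 numbers: the closure, from 0 (fully open) to 1 (shut), then the shift along the tool's x, y, z in m, then the turn about the tool's x in degrees. A call has 1 to 12 rows; each row is the pose to reach, as a shift and turn from the pose measured when the call began, along the tool's axes at that moment; what a row does not reach only later rows make up. A row lasts 1/10 s, in which the tool goes at most 50 mm and 8.59 degrees, less where a joint would pass 70% of its speed; a pose out of reach is approached as far as the arm can. A call with a gripper value outside its range is refused whole. The fingers move at their own pace and stop on an object; "grip_force" is the grip in N (left out, the last holds). Time passes only in rows, so rows that repeat a pose let the fingers close. It gives the time, the measured TCP pose, the force and the opening at its end, in the units of the state.
- manip.get_state(): the state, without advancing time (a new reading comes with each control period).
- manip.get_image(name): name is "scene" or "side" or "wrist"; returns (picture, depth): 384x512x3 uint8, red, green, blue; 384x512 float32, m along the optical axis (not along the pixel's ray), 0 where there is no reading.
- manip.camera_params(name): a dict with "intrinsics" (3x3 intrinsics, pixels), "dist_coeffs" ([k1, k2, p1, p2, k3] as OpenCV has them; the pictures are not rectified), "R" (3x3) and "t" (3): a world point X has camera coordinates R X + t; the wrist camera has in their place "mount" (4x4, takes a point from camera to tool coordinates, whose origin is the TCP and whose axes are the tool frame's). Camera axes: x right, y down, z forward; pixel columns grow to the right and rows downward; lengths in m; the calibration is good to about 2 mm. A picture is of the moment at which its call begins: read the wrist's pose just before it. camera_params takes no time and is no camera call.
- manip.sign_off(): hands the job in, once; it reports no verdict.
The state is a dict: "clock": time; "qpos": joint angles; "qd": joint speeds; "effort": joint torques, N m; "position": TCP position; "ee_rot": TCP orientation; "contact_force": force on the tool from outside, world axes, zero at the start; "moment": the same for the moment, N m; "width": finger opening in m.
Only numpy, scipy, OpenCV 4.12 (cv2) and the standard library are available. Lean on these libraries where they do the work, as an engineer would, in place of code of your own. Each camera call takes 0.05 s, during which the arm holds its last target.

TASK

Pull the cell tester's tray all the way out to its stop, which brings its two cells under the two spring-loaded probes. Then press down the knob of the probe over the taller cell until its contact pin stands on the cell and is pushed about half-way in, and finish while still holding it there, arm and all. Do not crush the cell, leave the other probe alone, and leave the other things on the bench where they are.

Things in the scene. Friction and masses are not known exactly. Their poses are not given: they have to be found in the camera images.
- tester: grey bench tester, 350 (y) x 200 (x) x 120 mm high, fixed; origin at the foot of its front face's middle, +x into it (tray comes out to -x), +y its left seen from the robot. On top at the rear a display box 55 mm high. Two arms at y = +-158 mm reach 86 mm out over the front, then turn in to round guides (28 mm) at x = -75, y = +-125 mm, z 126 to 152 mm; each carries a probe
- tray (a joint): how far the tray is pulled out, in m: 0 = shut, 0.13 = fully out at its stop; slides along the tester's -x with 1.5 N friction
- tray_handle (a point): middle of the tray's round steel bar handle: the bar lies along the tester's y, about 120 mm long and 11 mm thick, 35 mm in front of the tray's white front panel and 85 mm above the bench; it moves with the tray. Panel: 344 mm wide, top edge 99 mm above the bench
- tall_cell_center (a point): the taller cell, half-way up: upright round metal cell, 33 mm across, 70 mm high (top 90 mm above the bench), loose in a 28 mm deep pocket with 2 mm play, in the left or right end pocket, 125 mm from the middle. Out of sight while the tray is shut; seen best from above with the tray three-quarters out, or from a slant when it is out
- short_cell_center (a point): the shorter cell, half-way up: the same but 50 mm high, in the other end pocket; the two pockets between them are empty
- tall_cell: the taller cell again, origin at the centre of its underside, 20 mm above the bench
- short_cell: the shorter cell again, origin at the centre of its underside
- probe_left (a joint): press travel of the left probe in m: 0 = up (rest), grows as its knob is pushed down, stop at 0.045; springs back when let go; 3.3 N at the start of travel plus 0.11 N per mm
- knob_left_top (a point): centre of the flat top of the left probe's black round knob, 40 mm in diameter and 15 mm thick, 215 mm above the bench when up; on the tester's +y side, 75 mm in front of the tester's face. Below: 16 mm steel plunger, then the contact pin. Tray out, 18 mm of travel puts the pin on the tall cell, 26 mm has it half in (10 N on the knob in all), past 34 mm the plunger crushes the cell
- pin_left (a joint): how far the left probe's contact pin is pushed back into its plunger, in m: 0 = fully out, 0.016 = fully in (half-way = 0.008); own spring 1.4 N plus 0.35 N per mm. It stays 0 until the pin meets a cell
- pin_left_tip (a point): lower tip of the left probe's 7 mm brass contact pin, 108 mm above the bench when up; moves down with the probe
- probe_right (a joint): press travel of the right probe in m: 0 = up (rest), grows as its knob is pushed down, stop at 0.045; springs back when let go; 3.3 N at the start of travel plus 0.11 N per mm
- knob_right_top (a point): centre of the flat top of the right probe's black round knob, 40 mm in diameter and 15 mm thick, 215 mm above the bench when up; on the tester's -y side, 75 mm in front of the tester's face. Below: 16 mm steel plunger, then the contact pin. Tray out, 18 mm of travel puts the pin on the tall cell, 26 mm has it half in (10 N on the knob in all), past 34 mm the plunger crushes the cell
- pin_right (a joint): how far the right probe's contact pin is pushed back into its plunger, in m: 0 = fully out, 0.016 = fully in (half-way = 0.008); own spring 1.4 N plus 0.35 N per mm. It stays 0 until the pin meets a cell
- pin_right_tip (a point): lower tip of the right probe's 7 mm brass contact pin, 108 mm above the bench when up; moves down with the probe
- loose_cell_a: blue-wrapped cell, 33 mm by 70 mm high, upright on the bench beside the tester; a bystander, origin at its underside
- loose_cell_b: green-wrapped cell, 26 mm by 65 mm high, upright on the bench beside the tester; a bystander, origin at its underside
- tape: roll of tape lying flat, 90 mm across, 24 mm high; a bystander, origin at its underside
- driver: screwdriver lying on the bench; a bystander, origin at its underside
- meter: grey hand meter lying flat, 150 x 75 x 40 mm; a bystander, origin at its underside
- parts_tray: black parts tray, 140 x 100 x 35 mm; a bystander, origin at its underside

How it is judged:
On the way:
1. the tray is pulled out to its stop (value of joint tray above 0.125 m), for 0.2 s.
At the end, for the whole second after the job is handed in: Tray within 5 mm of its stop, both cells upright in their pockets under the probes (9 mm tall, 12 mm short); the fingers press (over 2 N) the probe over the tall cell, its pin presses that cell (over 1.5 N) and is 4 to 12.5 mm in; the other probe is up (within 6 mm) (value of joint tray above 0.125 m and angle between each of tall_cell, short_cell's own z axis and vertical below 0.12 rad and ((y of tall_cell_center in the frame of tester above 0 m and value of joint pin_left between 0.004 and 0.0125 m and horizontal distance between pin_left_tip and tall_cell_center below 0.009 m and contact force between the fingers and probe_left above 2 N and contact force between pin_left and tall_cell above 1.5 N and horizontal distance between pin_right_tip and short_cell_center below 0.012 m and value of joint probe_right below 0.006 m) or (y of tall_cell_center in the frame of tester below 0 m and value of joint pin_right between 0.004 and 0.0125 m and horizontal distance between pin_right_tip and tall_cell_center below 0.009 m and contact force between the fingers and probe_right above 2 N and contact force between pin_right and tall_cell above 1.5 N and horizontal distance between pin_left_tip and short_cell_center below 0.012 m and value of joint probe_left below 0.006 m))); the arm keeps its last pose, push and grip.
It fails at once if the tall cell is crushed: more than 20 N from a probe (contact force between any of probe_left, probe_right and tall_cell above 20 N).
It fails at once if the probe over the other (shorter) cell is pressed more than 8 mm ((value of joint probe_left above 0.008 m and y of tall_cell_center in the frame of tester below 0 m) or (value of joint probe_right above 0.008 m and y of tall_cell_center in the frame of tester above 0 m)).
It fails at once if another thing on the bench is moved more than 30 mm (distance of any of loose_cell_a, loose_cell_b, tape, driver, meter, parts_tray from where it was at the start of the episode above 0.03 m).
It also fails if it takes over 48 s, if anything falls off the work surface, if the arm or the gripper's body presses on something with over 40 N, if the wrist force passes 120 N, or if a joint passes its speed limit or range.

## Working session

There is one attempt and no reset: what is moved stays moved. The work goes in short steps, Python scripts to look and compute and a tool call to move; the robot and the scene stay as the last step left them, time stands still between calls to the robot, and variables do not carry over. Pictures are saved under pics/ and viewed, and the job is handed in when it is done.

Besides the shell and the picture viewer there is one more tool, called after ">>>" as a command line: name --argument value ..., lists and objects as JSON in quotes. play_rows: Moves the arm, as the interface text tells. Its arguments: {"type":"object","properties":{"plan":{"type":"array","items":{"type":"array","items":{"type":"array","items":{"type":"number"}}}},"grip_force":{"type":"number"}},"required":["plan"]}

```bash
mkdir -p pics
cat > h.py <<'E'
import numpy as np, cv2
from rig import manip
from scipy.spatial.transform import Rotation as Rn
def R_of(q): return Rn.from_quat([q[1],q[2],q[3],q[0]]).as_matrix()
def snap(name,fn):
    s=manip.get_state(); im,d=manip.get_image(name); p=manip.camera_params(name)
    cv2.imwrite(f'pics/{fn}.png',cv2.cvtColor(im,cv2.COLOR_RGB2BGR)); np.savez(f'pics/{fn}.npz',im=im,d=d,pos=s['position'],q=s['ee_rot'],name=name)
    return s
def load(fn):
    z=np.load(f'pics/{fn}.npz'); return z
def world(fn,pts,win=1,depth=None):
    z=load(fn); p=manip.camera_params(str(z['name'])); d=z['d']; out=[]
    for i,(u,v) in enumerate(pts):
        n=cv2.undistortPoints(np.array([[[u,v]]],float),np.array(p['intrinsics']),np.array(p['dist_coeffs']))[0,0]
        a=d[int(v)-win:int(v)+win+1,int(u)-win:int(u)+win+1]; a=a[a>0]
        dd=np.median(a) if len(a) else np.nan
        c=np.array([n[0],n[1],1])*dd
        if 'mount' in p:
            M=np.array(p['mount']); t=M[:3,:3]@c+M[:3,3]; w=R_of(z['q'])@t+z['pos']
        else: w=np.array(p['R']).T@(c-np.array(p['t']))
        out.append(w)
    return np.array(out)
E
python3 - <<'E'
from h import *
s=snap('scene','s0'); snap('side','d0')
print(s)
print(R_of(s['ee_rot']).round(3))
for n in('scene','side'):
    p=manip.camera_params(n); R=np.array(p['R']);print(n,(-R.T@np.array(p['t'])).round(3),R.round(2).tolist())
print(manip.camera_params('wrist'))
E
```

```text
{'clock': 0.0, 'qpos': array([ 1.09599563e+00,  2.76588676e-01,  1.50612710e+00, -2.30670693e-05,
        1.36069447e+00, -1.20981923e-01]), 'qd': array([ 2.64777298e-03, -1.40929274e-04,  1.74538594e-03, -6.11122712e-04,
        1.11745757e-04, -8.08329767e-05]), 'effort': array([-1.31092856e-04, -4.16769826e+01, -2.45803410e+01, -4.87973994e-04,
        1.11842790e-02, -5.99075605e-06]), 'position': array([0.19898866, 0.53891074, 0.23044572]), 'ee_rot': array([ 0.6958895 ,  0.12382395,  0.69625147, -0.12505726]), 'contact_force': array([-0.24427193,  0.73897048, -0.68273281]), 'moment': array([ 0.02751935,  0.01384279, -0.01736334]), 'width': 0.08517738496735362}
[[-0.001  0.346  0.938]
 [-0.002  0.938 -0.346]
 [-1.    -0.002 -0.   ]]
scene [1.278 0.368 1.371] [[-0.48, 0.88, -0.0], [0.73, 0.4, -0.56], [-0.49, -0.27, -0.83]]
side [ 0.203 -0.9    1.173] [[0.91, -0.41, -0.02], [-0.31, -0.67, -0.67], [0.26, 0.62, -0.74]]
{'intrinsics': array([[306.89948683,   0.        , 253.82273427],
       [  0.        , 306.89948683, 194.21471299],
       [  0.        ,   0.        ,   1.        ]]), 'dist_coeffs': array([-0.06703773,  0.        ,  0.        ,  0.        ,  0.        ]), 'mount': array([[ 7.76079706e-05, -2.60542808e-01,  9.65462293e-01,
        -1.43154121e-01],
       [ 9.99999682e-01, -7.46192768e-04, -2.81754251e-04,
         5.05759694e-04],
       [ 7.93830024e-04,  9.65462008e-01,  2.60542667e-01,
        -6.50018210e-02],
       [ 0.00000000e+00,  0.00000000e+00,  0.00000000e+00,
         1.00000000e+00]])}
```

View pics/s0.png

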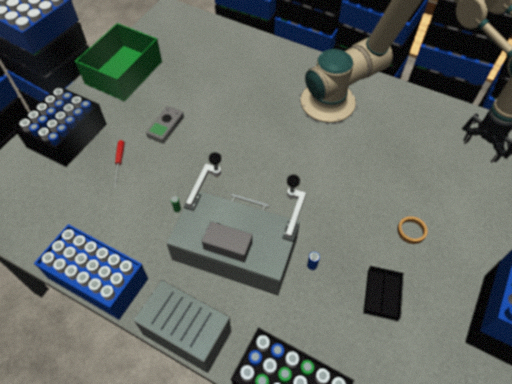

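View pics/d0.png

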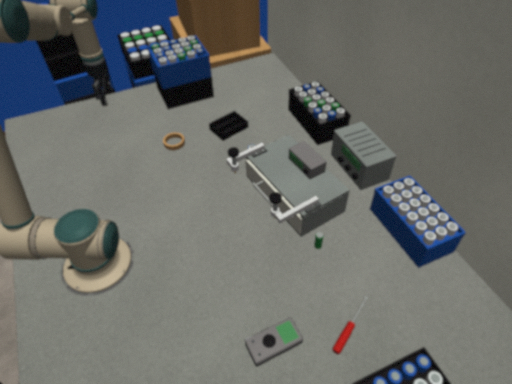

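The scene view shows the tester mid-image, with knobs at (215,158) and (293,181) and the handle at about (232–268, 195–206). Next I'll measure those points.

Run:
```python
from h import *
for fn,box in(('s0',(150,130,340,300)),('d0',(215,130,365,260))):
    im=cv2.imread(f'pics/{fn}.png'); x0,y0,x1,y1=box
    k=4 if fn=='s0' else 5
    c=cv2.resize(im[y0:y1,x0:x1],None,fx=k,fy=k,interpolation=cv2.INTER_CUBIC); cv2.imwrite(f'pics/{fn}c.png',c[:600*2,:800])
print(world('s0',[(293,180),(215,157),(250,200),(314,260),(176,204),(170,247),(279,287)]).round(3))
print(world('d0',[(276,198),(233,152),(318,240)]).round(3))
```

```text
[[ 0.534  0.094  0.214]
 [ 0.573 -0.151  0.216]
 [ 0.588 -0.022  0.089]
 [ 0.67   0.24   0.069]
 [ 0.698 -0.236  0.055]
 [ 0.85  -0.148  0.099]
 [ 0.792  0.186  0.061]]
[[ 0.573 -0.164  0.215]
 [ 0.531  0.083  0.214]
 [ 0.684 -0.257  0.048]]
```

View pics/s0c.png

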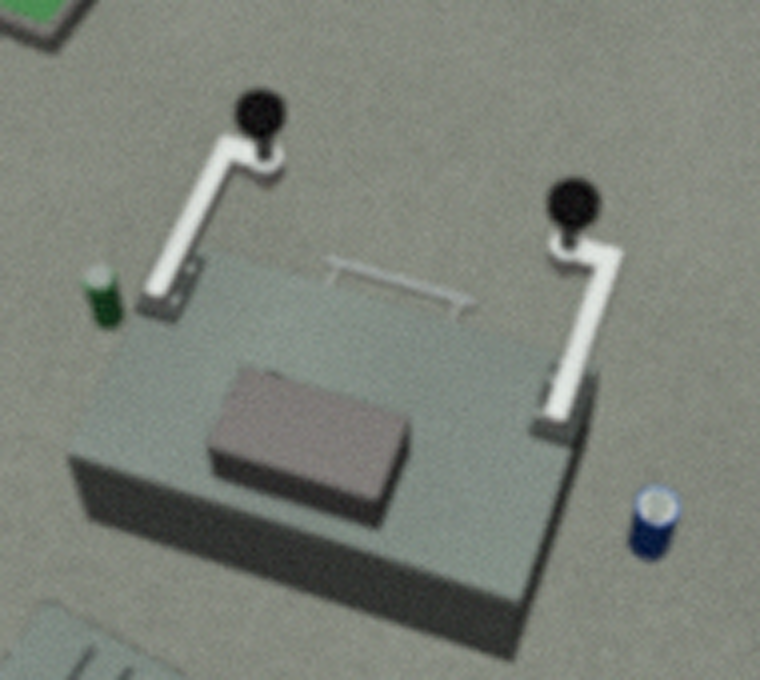

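View pics/d0c.png

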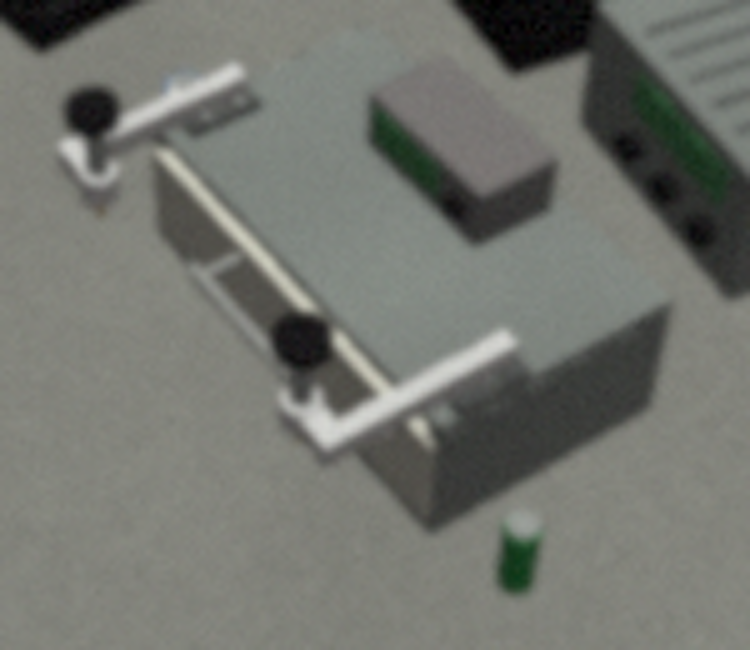

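>>> play_rows --plan '[[[0,-0.05,0,0,0],[0,-0.1,-0.03,0.03,8],[0,-0.12,-0.066,0.068,16],[0,-0.12,-0.1,0.105,24],[0,-0.12,-0.133,0.142,32],[0,-0.12,-0.167,0.179,40],[0,-0.12,-0.2,0.216,48],[0,-0.12,-0.234,0.253,56],[0,-0.12,-0.268,0.29,61],[0,-0.12,-0.3,0.327,61],[0,-0.12,-0.335,0.364,61],[0,-0.12,-0.368,0.4,61]]]'

```text
clock: 1.3
position: [0.4392, 0.0687, 0.3509]
ee_rot: [0.537, 0.46, 0.537, -0.461]
contact_force: [1.0, 0.7, 0.2]
width: 0.0856
```

Run:
```python
from h import *
s=snap('wrist','w1'); print(R_of(s['ee_rot']).round(3), s['position'],s['qpos'].round(2))
```

```text
[[-0.001  0.988  0.152]
 [-0.001  0.152 -0.988]
 [-1.    -0.001  0.001]] [0.43923144 0.06868711 0.35085156] [-0.    0.03  1.52 -0.    1.59 -0.15]
```

View pics/w1.png

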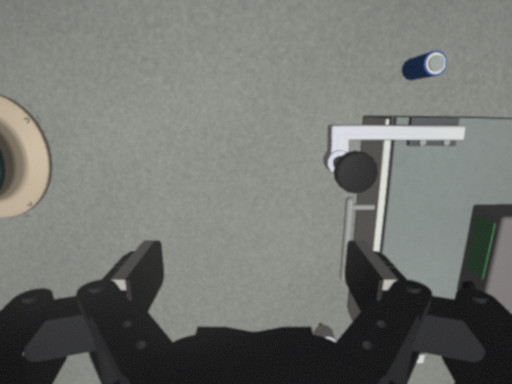

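The wrist view shows the left knob at (356,172), the handle bar from (352,200) down to (344,275), and the white top edge of the panel at (387,120)–(378,250).

Run:
```python
from h import *
pts=[(356,172),(338,172),(375,172),(356,153),(356,191),(350,210),(348,230),(346,250),(387,130),(385,160),(381,220),(379,245),(400,220),(435,63)]
for p,w in zip(pts,world('w1',pts)): print(p,w.round(4))
im=cv2.imread('pics/w1.png')[100:300,310:440]; cv2.imwrite('pics/w1c.png',cv2.resize(im,None,fx=3,fy=3,interpolation=cv2.INTER_CUBIC))
# knob by height mask
z=load('w1'); d=z['d']; vv,uu=np.mgrid[140:205,320:400]; pts=np.c_[uu.ravel(),vv.ravel()]
W=world('w1',pts,win=0); m=abs(W[:,2]-0.215)<0.006
print(m.sum(), W[m].mean(0), (W[m].min(0)+W[m].max(0))/2, W[m].max(0)-W[m].min(0))
vv,uu=np.mgrid[195:300,335:375]; pts=np.c_[uu.ravel(),vv.ravel()]
W=world('w1',pts,win=0); m=(abs(W[:,2]-0.088)<0.006)
pf=np.polyfit(W[m][:,1],W[m][:,0],1);print(m.sum(),pf,np.degrees(np.arctan(-pf[0])),W[m].min(0),W[m].max(0))
```

```text
(356, 172) [0.532  0.0949 0.2155]
(338, 172) [0.5155 0.0922 0.2149]
(375, 172) [0.5497 0.0977 0.2155]
(356, 153) [0.5283 0.1121 0.2143]
(356, 191) [0.5363 0.0771 0.2154]
(350, 210) [0.5818 0.0237 0.0907]
(348, 230) [ 0.5861 -0.006   0.0903]
(346, 250) [ 0.5905 -0.0366  0.0905]
(387, 130) [0.5794 0.1376 0.1503]
(385, 160) [0.6086 0.1001 0.0996]
(381, 220) [0.6251 0.0182 0.099 ]
(379, 245) [ 0.6325 -0.0189  0.0985]
(400, 220) [0.6402 0.0281 0.1197]
(435, 63) [0.6574 0.235  0.0702]
1393 [0.53212712 0.09471462 0.21513047] [0.53302092 0.09408721 0.21340795] [0.03902263 0.03957571 0.00871842]
771 [0.00059567 0.59388376] -0.03412910716056501 [ 0.57439097 -0.08625925  0.08204398] [0.62553428 0.04837225 0.09386148]
```

View pics/w1c.png

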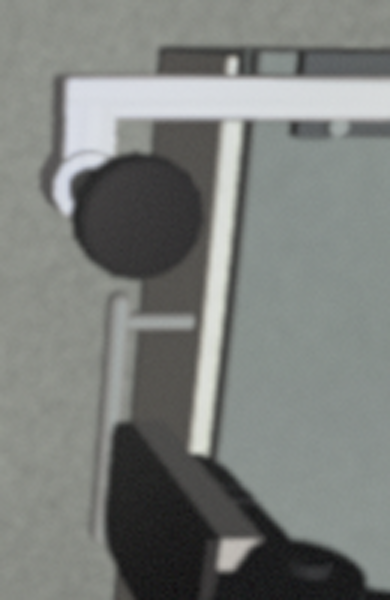

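Run:
```python
from h import *
vv,uu=np.mgrid[115:260,335:420]; pts=np.c_[uu.ravel(),vv.ravel()]
W=world('w1',pts,win=0)
def fit(m,n):
    P=W[m]
    for _ in range(5):
        pf=np.polyfit(P[:,1],P[:,0],1); r=P[:,0]-np.polyval(pf,P[:,1]); P=P[abs(r)<max(.003,2*r.std())]
    print(n,len(P),pf,np.degrees(np.arctan(-pf[0])),r.std())
fit(abs(W[:,2]-.099)<.002,'panel')
b=(W[:,2]>.083)&(W[:,2]<.093)&(W[:,0]<.6)&(W[:,1]<.05)&(W[:,0]<.6-.02-.15*(W[:,1])+.02)
fit(b,'bar')
m=b;print(W[m][:,1].min(),W[m][:,1].max())
# tester top edge: per row min x
E2=[]
for v in range(130,260,3):
    k=(pts[:,1]==v)&(W[:,2]>.117)&(W[:,2]<.123)
    if k.any(): E2.append(W[k][np.argmin(W[k][:,0])])
E2=np.array(E2); W=E2; fit(E2[:,2]>0,'edge')
```

```text
panel 817 [-0.16893219  0.62525896] 9.588572280642154 0.002806880127128467
bar 402 [-0.13354374  0.58354097] 7.606488138032656 0.0025387237787366825
-0.05311471256545619 0.04083824492776157
edge 38 [-0.16912363  0.62516324] 9.599236241947295 0.0004904275208442306
```

>>> play_rows --plan '[[[0.3,0,0.033,0.033,-0.9],[0.64,0,0.066,0.067,-0.9],[0.64,0,0.1,0.1,-0.9],[0.64,0,0.131,0.133,-0.9],[0.64,0.05,0.131,0.133,-0.9],[0.64,0.1,0.131,0.133,-0.9],[0.64,0.15,0.131,0.133,-0.9],[0.64,0.15,0.131,0.133,-0.9],[0.64,0.15,0.131,0.133,-0.9]]]'

```text
clock: 2.25
position: [0.5925, -0.053, 0.2018]
ee_rot: [0.541, 0.456, 0.536, -0.461]
contact_force: [0.6, -0.2, 1.1]
width: 0.0311
```

Run:
```python
from h import *
s=snap('wrist','w2'); print(R_of(s['ee_rot']).round(3), s['position'],s['width'])
snap('side','d2')
im=cv2.imread('pics/d2.png')[110:260,205:365]; cv2.imwrite('pics/d2c.png',cv2.resize(im,None,fx=4,fy=4,interpolation=cv2.INTER_CUBIC))
O=np.array([.6269,-.0163]);ex=np.array([.986,.167]);ey=np.array([-.167,.986])
r=s['position'][:2]-O;print('tester',r@ex,r@ey)
```

```text
[[ 0.     0.987  0.16 ]
 [-0.01   0.16  -0.987]
 [-1.    -0.001  0.01 ]] [ 0.59250607 -0.05297755  0.20180351] 0.031052510291931082
tester -0.04003756839009819 -0.03042028054736385
```

View pics/w2.png

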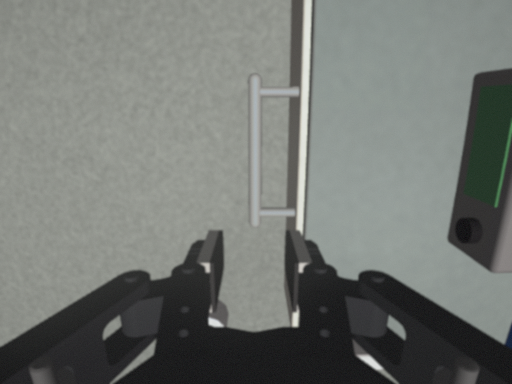

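View pics/d2c.png

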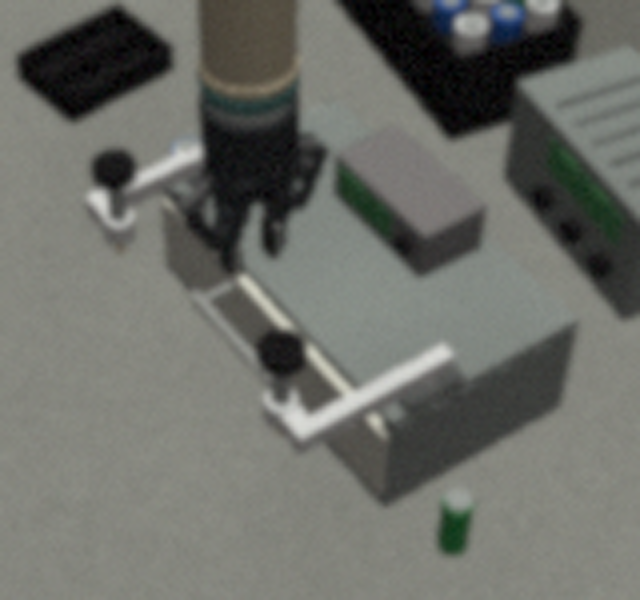

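The wrist view shows the bar straight ahead at u≈255, v 76–225, and the panel's top edge at u≈303. The bar runs parallel to the panel and sits midway between the fingers' lines.

Run:
```python
from h import *
s=manip.get_state(); print(s['position'],s['qd'].round(3),R_of(s['ee_rot']).round(3)[:,0])
pts=[(255,v) for v in range(85,222,15)]+[(304,v) for v in (60,120,180)]
O=np.array([.6269,-.0163]);ex=np.array([.986,.167]);ey=np.array([-.167,.986])
z=load('w2');R=R_of(z['q'])
for p,w in zip(pts,world('w2',pts)):
    r=w[:2]-O; print(p,w.round(4),'T',(r@ex).round(4),(r@ey).round(4),'tool',(R.T@(w-z['pos'])).round(4))
```

```text
[ 0.59484299 -0.05343056  0.20508163] [-0.    -0.014 -0.012 -0.001 -0.005 -0.002] [ 0.008 -0.011 -1.   ]
(255, 85) [0.5806 0.0315 0.0912] T -0.0377 0.0549 tool [ 0.1097  0.0019 -0.0864]
(255, 100) [0.5824 0.0202 0.0908] T -0.0377 0.0435 tool [ 0.1103  0.0019 -0.075 ]
(255, 115) [0.5843 0.0088 0.0913] T -0.0378 0.0318 tool [ 0.1099  0.0019 -0.0633]
(255, 130) [ 0.5862 -0.003   0.0912] T -0.0379 0.0199 tool [ 0.1101  0.0019 -0.0515]
(255, 145) [ 0.5882 -0.015   0.091 ] T -0.038 0.0078 tool [ 0.1104  0.0019 -0.0393]
(255, 160) [ 0.5902 -0.0273  0.0907] T -0.0381 -0.0047 tool [ 0.1109  0.0019 -0.0268]
(255, 175) [ 0.5922 -0.0398  0.0911] T -0.0382 -0.0174 tool [ 0.1105  0.0019 -0.0141]
(255, 190) [ 0.5943 -0.0527  0.0911] T -0.0382 -0.0305 tool [ 0.1107  0.0019 -0.001 ]
(255, 205) [ 0.5964 -0.066   0.0911] T -0.0383 -0.0439 tool [0.1108 0.0019 0.0124]
(255, 220) [ 0.5987 -0.0798  0.0908] T -0.0384 -0.0578 tool [0.1113 0.0019 0.0263]
(304, 60) [0.614  0.0547 0.0993] T -0.0009 0.0721 tool [ 0.1014  0.0385 -0.1038]
(304, 120) [0.6226 0.0114 0.0996] T 0.0003 0.028 tool [ 0.1016  0.0401 -0.0597]
(304, 180) [ 0.6321 -0.0356  0.1   ] T 0.0019 -0.0199 tool [ 0.1016  0.0419 -0.0118]
```

>>> play_rows --plan '[[[0.64,0,0,0,0],[0.64,0,0,0,0],[0.64,0,0,0,0]]]'

```text
clock: 2.65
position: [0.5957, -0.0535, 0.207]
ee_rot: [0.544, 0.458, 0.533, -0.459]
contact_force: [0.3, -0.1, -0.6]
width: 0.031
```

Run:
```python
from h import *
s=manip.get_state(); print(s['clock'],s['position'],s['qd'].round(3),s['qpos'].round(3),R_of(s['ee_rot']).round(3).tolist(),s['contact_force'],s['effort'].round(2))
```

```text
2.65 [ 0.59568139 -0.05350651  0.20696407] [-0.001  0.009  0.017  0.001 -0.005  0.001] [-0.2    0.318  1.505 -0.01   1.305 -0.358] [[0.011, 0.987, 0.16], [-0.012, 0.16, -0.987], [-1.0, 0.009, 0.014]] [ 0.33336424 -0.07220876 -0.57843566] [ 1.000e-02 -4.405e+01 -2.454e+01 -5.000e-02 -1.000e-01  0.000e+00]
```

```bash
cat >> h.py <<'E'
O=np.array([.6269,-.0163]);a=np.radians(9.6);ex=np.array([np.cos(a),np.sin(a)]);ey=np.array([-np.sin(a),np.cos(a)])
def goto(tx,ty,z):
    s=manip.get_state();R=R_of(s['ee_rot']);p=np.r_[O+tx*ex+ty*ey,z]
    r=s['position'][:2]-O
    print('now T',(r@ex).round(4),(r@ey).round(4),s['position'][2].round(4),'yaw err deg',np.degrees(np.arctan2(R[1,1],R[0,1]))-9.6,'axis',R[:,0].round(3),'qd',abs(s['qd']).max().round(3),'w',s['width'],'F',s['contact_force'].round(2))
    print('shift',(R.T@(p-s['position'])).round(4))
E
python3 -c "
from h import *
goto(-.041,-.02,.207);goto(-.041,-.02,.072)"
```

```text
now T -0.037 -0.0315 0.207 yaw err deg -0.377633874032826 axis [ 0.011 -0.012 -1.   ] qd 0.017 w 0.03101448100812344 F [ 0.33 -0.07 -0.58]
shift [-0.0002 -0.0041 -0.0115]
now T -0.037 -0.0315 0.207 yaw err deg -0.377633874032826 axis [ 0.011 -0.012 -1.   ] qd 0.017 w 0.03101448100812344 F [ 0.33 -0.07 -0.58]
shift [ 0.1348 -0.0053 -0.0133]
```

>>> play_rows --plan '[[[0.64,0,-0.0045,-0.0115,-0.4],[0.64,0.03,-0.0045,-0.012,-0.4],[0.64,0.06,-0.005,-0.0125,-0.4],[0.64,0.085,-0.005,-0.013,-0.4],[0.64,0.085,-0.005,-0.013,-0.4],[0.64,0.085,-0.005,-0.013,-0.4],[0.64,0.085,-0.005,-0.013,-0.4]]]'

```text
clock: 3.35
position: [0.5907, -0.0425, 0.1235]
ee_rot: [0.547, 0.456, 0.533, -0.456]
contact_force: [-0.4, 0.8, 0.5]
width: 0.0308
```

Run:
```python
from h import *
goto(-.041,-.02,.072)
s=snap('wrist','w3')
goto(-.041,-.02,.072)
```

```text
now T -0.04 -0.0198 0.1235 yaw err deg 0.038480121851289795 axis [ 0.014 -0.013 -1.   ] qd 0.005 w 0.030817154497361873 F [-0.38  0.82  0.46]
shift [ 0.0515 -0.0016 -0.0005]
now T -0.0399 -0.0199 0.1236 yaw err deg 0.036978039773472915 axis [ 0.015 -0.013 -1.   ] qd 0.002 w 0.03071342303082627 F [ 0.05  1.26 -0.02]
shift [ 0.0516 -0.0017 -0.0006]
```

View pics/w3.png

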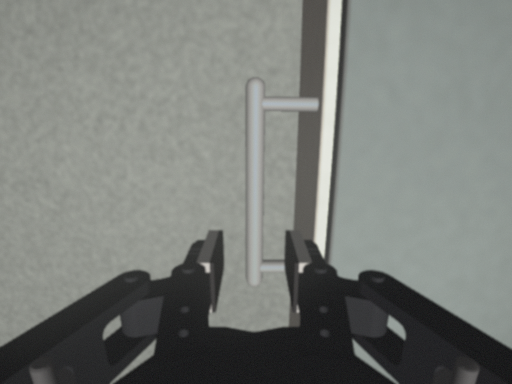

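The fingers now straddle the bar at u≈255, and the posts at v≈103 and v≈265 lie clear of the finger track. I'll go down and close.

>>> play_rows --plan '[[[0.64,0.025,-0.001,-0.0005,0],[0.64,0.0515,-0.0015,-0.0005,0],[0.64,0.0515,-0.0015,-0.0005,0],[0.64,0.0515,-0.0015,-0.0005,0]]]' --grip_force 20

```text
clock: 3.8
position: [0.5927, -0.0432, 0.0756]
ee_rot: [0.549, 0.458, 0.531, -0.455]
contact_force: [-1.0, 0.0, 7.2]
width: 0.0312
```

Run:
```python
from h import *
s=snap('wrist','w4');snap('side','d4')
goto(-.041,-.02,.072)
im=cv2.imread('pics/d4.png')[110:260,205:365]; cv2.imwrite('pics/d4c.png',cv2.resize(im,None,fx=4,fy=4,interpolation=cv2.INTER_CUBIC))
```

```text
now T -0.0382 -0.0209 0.0755 yaw err deg 0.02747804743584581 axis [ 0.022 -0.014 -1.   ] qd 0.003 w 0.030821545495226955 F [-1.17  0.68  6.97]
shift [ 0.0035 -0.0028 -0.0009]
```

View pics/w4.png

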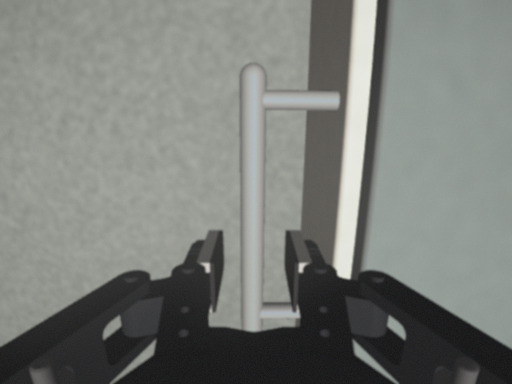

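View pics/d4c.png

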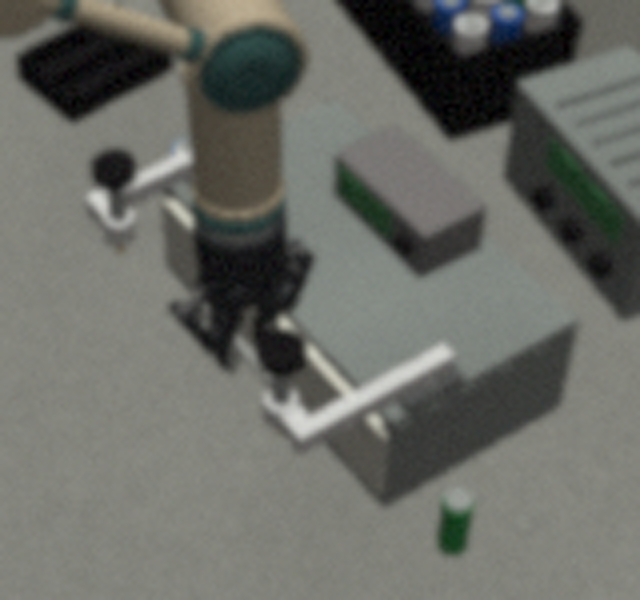

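A steady 7 N upward suggests a knuckle is resting on the tester's top edge. I'll back off 3 mm and then close on the bar.

>>> play_rows --plan '[[[0.64,-0.003,-0.003,0,0],[0.64,-0.003,-0.003,0,0],[1,-0.003,-0.003,0,0],[1,-0.003,-0.003,0,0],[1,-0.003,-0.003,0,0],[1,-0.003,-0.003,0,0],[1,-0.003,-0.003,0,0]]]' --grip_force 25

```text
clock: 4.6
position: [0.5902, -0.0437, 0.0791]
ee_rot: [0.549, 0.458, 0.531, -0.455]
contact_force: [0.2, 0.4, 5.7]
width: 0.0096
```

Run:
```python
from h import *
goto(-.041,-.02,.072)
```

```text
now T -0.0407 -0.0209 0.0791 yaw err deg 0.018926306760940648 axis [ 0.023 -0.014 -1.   ] qd 0.002 w 0.009581019358162258 F [0.16 0.39 5.69]
shift [ 0.007  -0.0004 -0.0011]
```

>>> play_rows --plan '[[[1,0,-0.015,0,0],[1,0,-0.03,0,0],[1,0,-0.045,0,0],[1,0,-0.045,0,0],[1,0,-0.045,0,0]]]'

```text
clock: 5.1
position: [0.5454, -0.0511, 0.0791]
ee_rot: [0.549, 0.458, 0.531, -0.455]
contact_force: [-0.9, 2.0, 7.9]
width: 0.0099
```

Run:
```python
from h import *
goto(-.041,-.02,.072)
s=snap('wrist','w5');snap('side','d5')
im=cv2.imread('pics/d5.png')[110:260,205:365]; cv2.imwrite('pics/d5c.png',cv2.resize(im,None,fx=4,fy=4,interpolation=cv2.INTER_CUBIC))
```

```text
now T -0.0862 -0.0207 0.0791 yaw err deg -0.004367067049559026 axis [ 0.023 -0.013 -1.   ] qd 0.009 w 0.00991477893813713 F [-0.9   1.96  7.87]
shift [ 0.008   0.045  -0.0009]
```

View pics/w5.png

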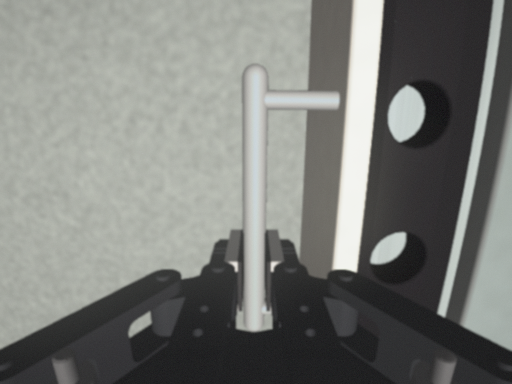

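View pics/d5c.png

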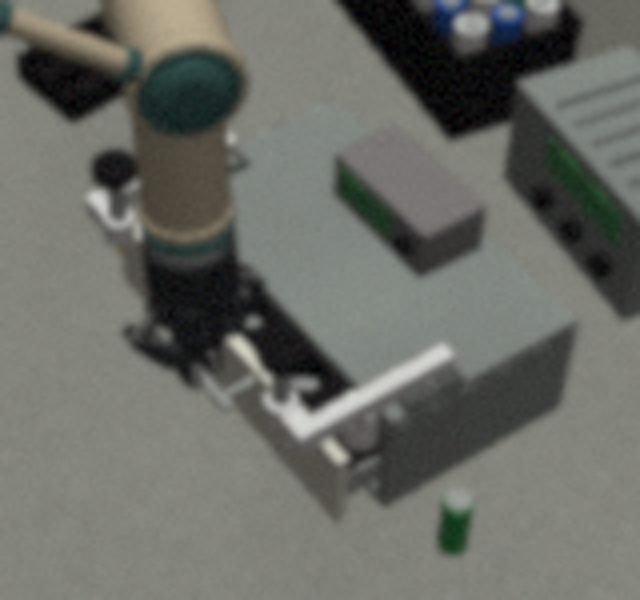

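Run:
```python
from h import *
for f in('d4','d5'):
    im=cv2.imread(f'pics/{f}.png')[175:225,250:320]; im=cv2.convertScaleAbs(im,alpha=1.6,beta=20); cv2.imwrite(f'pics/{f}z.png',cv2.resize(im,None,fx=6,fy=6,interpolation=cv2.INTER_CUBIC))
a=np.hstack([cv2.imread('pics/d4z.png'),cv2.imread('pics/d5z.png')]);cv2.imwrite('pics/cmp.png',cv2.resize(a,(800,286)))
print(world('d5',[(275,198),(276,194),(277,200)]),world('d4',[(275,198),(276,194)]))
```

```text
[[ 0.57069119 -0.16289     0.21505727]
 [ 0.57992019 -0.15076767  0.21657426]
 [ 0.57345839 -0.17120241  0.21312288]] [[ 0.57123951 -0.16179221  0.21363124]
 [ 0.58055545 -0.14950652  0.21496509]]
```

View pics/cmp.png

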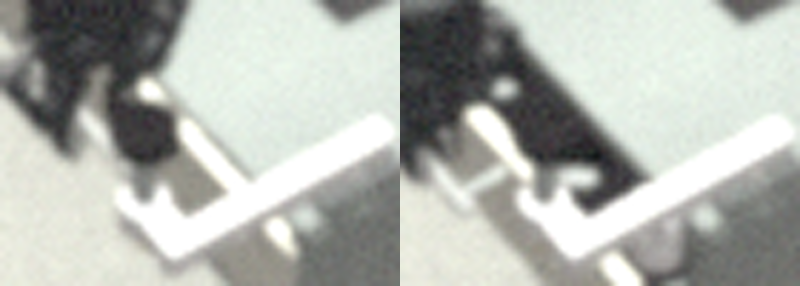

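The knob is still up: depth reads z 0.215, and it was only hidden against the black tray. I'll keep pulling.

>>> play_rows --plan '[[[1,0,-0.015,0,0],[1,0,-0.03,0,0],[1,0,-0.045,0,0],[1,0,-0.052,0,0],[1,0,-0.052,0,0]]]'

```text
clock: 5.7
position: [0.4939, -0.0595, 0.079]
ee_rot: [0.549, 0.458, 0.531, -0.455]
contact_force: [-1.2, 1.1, 10.2]
width: 0.0098
```

Run:
```python
from h import *
goto(-.041,-.02,.072)
s=snap('scene','s6');snap('side','d6')
for f,b in(('d6',(205,110,365,260)),('s6',(150,120,340,270))):
    im=cv2.imread(f'pics/{f}.png')[b[1]:b[3],b[0]:b[2]]; cv2.imwrite(f'pics/{f}c.png',cv2.resize(im,None,fx=4,fy=4,interpolation=cv2.INTER_CUBIC))
```

```text
now T -0.1383 -0.0204 0.079 yaw err deg -0.032756436132054034 axis [ 0.024 -0.013 -1.   ] qd 0.015 w 0.009808144746666402 F [-1.21  1.12 10.23]
shift [ 0.0091  0.0972 -0.0006]
```

View pics/s6c.png

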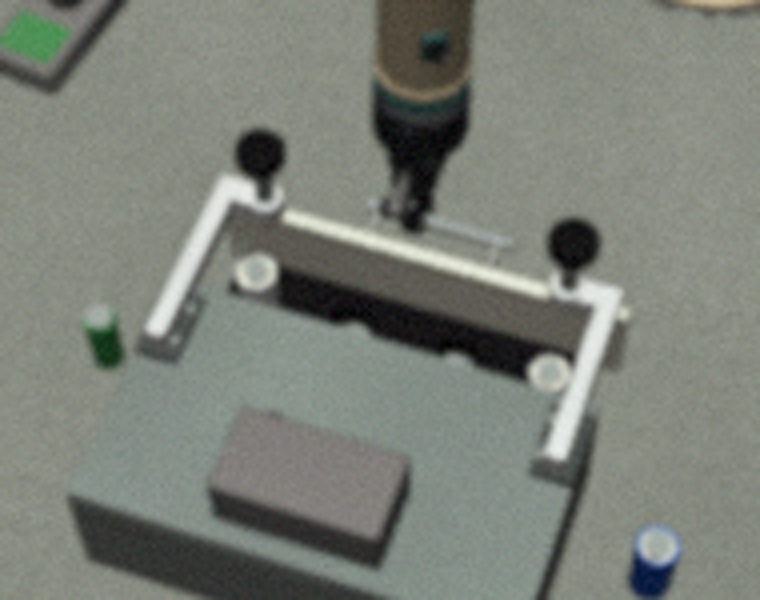

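View pics/d6c.png

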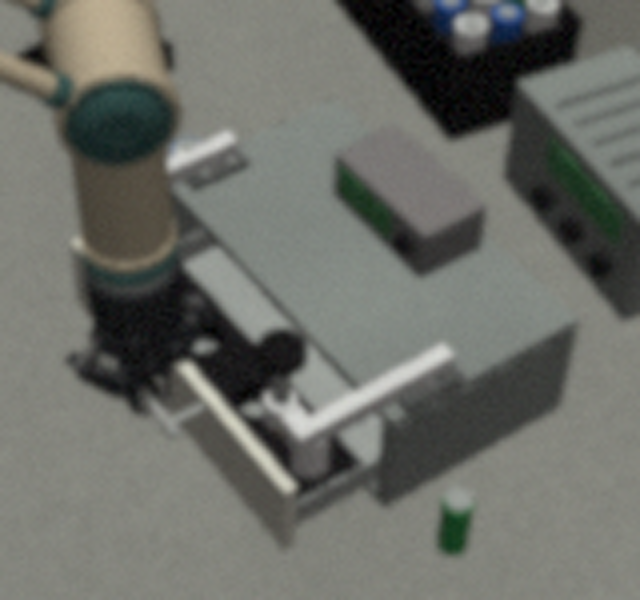

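The scene view shows cell tops at about (214,188) on the right and (287,213) on the left. I'll read their heights from the depth image.

Run:
```python
from h import *
for c in((214,188),(287,213)):
    pts=[(c[0]+i,c[1]+j) for j in(-2,0,2) for i in(-3,0,3)]
    W=world('s6',pts,win=0); print(c,W[:,2].round(3),np.median(W,0).round(3)); r=np.median(W,0)[:2]-O; print(r@ex,r@ey)
```

```text
(214, 188) [0.093 0.085 0.089 0.085 0.086 0.085 0.089 0.091 0.091] [ 0.604 -0.148  0.089]
-0.04404543271015377 -0.12573221262115544
(287, 213) [0.068 0.068 0.07  0.072 0.071 0.068 0.066 0.074 0.068] [0.565 0.098 0.068]
-0.04192470211726007 0.12345585068050617
```

The taller cell is on the right (−y): its top reads 0.089 m against 0.069 m on the left. I'll pull the rest of the way to the stop.

>>> play_rows --plan '[[[1,0,-0.012,0,0],[1,0,-0.024,0,0],[1,0,-0.03,0,0],[1,0,-0.033,0,0],[1,0,-0.036,0,0],[1,0,-0.036,0,0],[1,0,-0.036,0,0]]]'

```text
clock: 6.5
position: [0.4633, -0.0645, 0.0791]
ee_rot: [0.551, 0.462, 0.528, -0.453]
contact_force: [9.2, 6.8, -0.4]
width: 0.0096
```

Run:
```python
from h import *
goto(-.17,-.02,.079)
```

```text
now T -0.1693 -0.0203 0.0791 yaw err deg -0.17153798799221498 axis [ 0.033 -0.011 -0.999] qd 0.004 w 0.009612458147906856 F [ 9.16  6.82 -0.45]
shift [ 0.0001 -0.0007 -0.0003]
```

The stop is reached: about 9 N of resistance, with the tray at roughly 0.129 m by the bar position. I'll release and rise.

>>> play_rows --plan '[[[0.6,0,0,0,0],[0.6,0,0,0,0],[0.6,0,0,0,0],[0.6,-0.02,0,0,0],[0.6,-0.06,0,0,0],[0.6,-0.11,0,0,0],[0.6,-0.16,0,0,0],[0.6,-0.21,0,0,0],[0.6,-0.25,0,0,0],[0.6,-0.25,0,0,0],[0.6,-0.25,0,0,0],[0.6,-0.25,0,0,0]]]'

```text
clock: 7.7
position: [0.4537, -0.0617, 0.3271]
ee_rot: [0.549, 0.461, 0.529, -0.453]
contact_force: [0.2, -0.1, -0.3]
width: 0.0343
```

Run:
```python
from h import *
goto(-.17,-.02,.33)
snap('wrist','w7');snap('side','d7');snap('scene','s7')
for f,b in(('d7',(205,110,365,260)),('s7',(150,120,340,270))):
    im=cv2.imread(f'pics/{f}.png')[b[1]:b[3],b[0]:b[2]]; cv2.imwrite(f'pics/{f}c.png',cv2.resize(im,None,fx=4,fy=4,interpolation=cv2.INTER_CUBIC))
```

```text
now T -0.1783 -0.0159 0.3271 yaw err deg -0.18619198798473313 axis [ 0.03 -0.01 -1.  ] qd 0.011 w 0.03434124192743482 F [ 0.19 -0.13 -0.29]
shift [-0.0026  0.0084  0.0041]
```

View pics/w7.png

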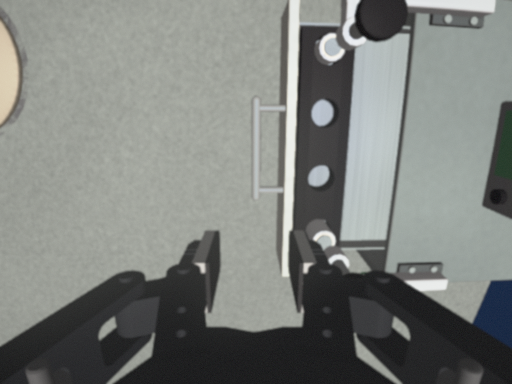

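View pics/s7c.png

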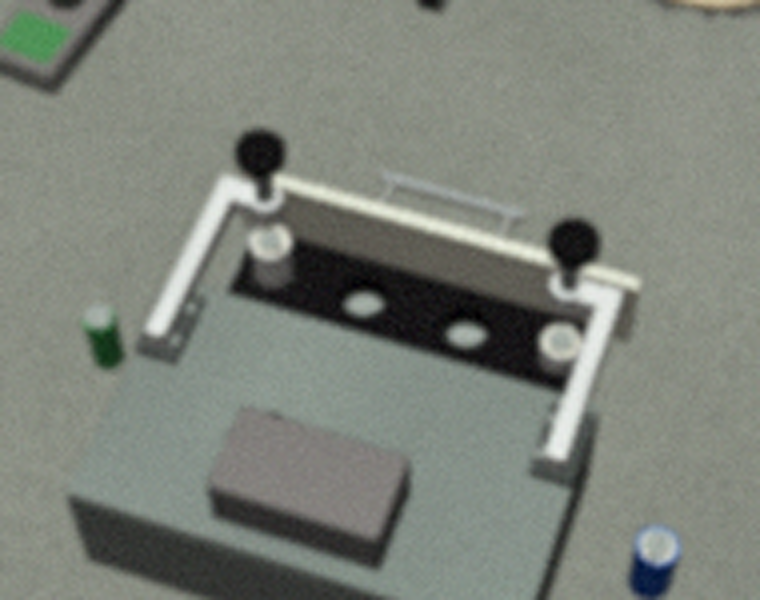

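View pics/d7c.png

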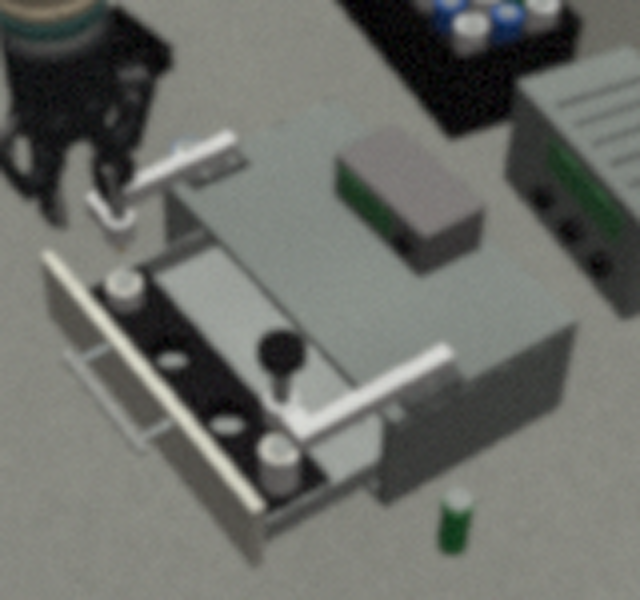

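The tray is out. The tall cell stands at (280,465) in the enlarged side view and the short one at (125,285). The bar in the wrist view is at u≈256, v 97–198.

Run:
```python
from h import *
def T(w): r=w[:2]-O; return (r@ex).round(4),(r@ey).round(4),w[2].round(4)
print('bar',[T(w) for w in world('w7',[(256,110),(256,130),(256,150),(256,180)])])
print('panel',[T(w) for w in world('w7',[(293,60),(291,150)])])
for fn,c in(('s7',(217.5,180.5)),('s7',(290,205.5)),('d7',(274.8,222))):
    pts=[(c[0]+i,c[1]+j) for j in(-1,0,1,2) for i in(-2,0,2)]; print(fn,c,T(np.median(world(fn,pts,win=0),0)))
vv,uu=np.mgrid[0:45,340:420]; W=world('w7',np.c_[uu.ravel(),vv.ravel()],win=0); m=abs(W[:,2]-.215)<.006; print('lknob',m.sum(),T(W[m].mean(0)))
goto(-.075,-.125,.215)
```

```text
bar [(np.float64(-0.1682), np.float64(0.0485), np.float64(0.0911)), (np.float64(-0.1682), np.float64(0.0248), np.float64(0.0905)), (np.float64(-0.1683), np.float64(0.0006), np.float64(0.0911)), (np.float64(-0.1684), np.float64(-0.0375), np.float64(0.091))]
panel [(np.float64(-0.1265), np.float64(0.1037), np.float64(0.0999)), (np.float64(-0.1261), np.float64(0.0013), np.float64(0.0988))]
s7 (217.5, 180.5) (np.float64(-0.0724), np.float64(-0.1233), np.float64(0.0899))
s7 (290, 205.5) (np.float64(-0.0714), np.float64(0.1245), np.float64(0.0699))
d7 (274.8, 222) (np.float64(-0.0782), np.float64(-0.1343), np.float64(0.089))
lknob 1735 (np.float64(-0.0751), np.float64(0.12), np.float64(0.2151))
now T -0.1779 -0.0159 0.3271 yaw err deg -0.17799816000873925 axis [ 0.03 -0.01 -1.  ] qd 0.01 w 0.03435552251442226 F [ 0.22  0.55 -0.02]
shift [0.1165 0.1001 0.1071]
```

>>> play_rows --plan '[[[1,0,0.03,0.03,0],[1,0,0.06,0.06,0],[1,0,0.085,0.09,0],[1,0.02,0.098,0.107,0],[1,0.05,0.099,0.107,0],[1,0.07,0.1,0.107,0],[1,0.07,0.1,0.107,0],[1,0.07,0.1,0.107,0],[1,0.07,0.1,0.107,0],[1,0.07,0.1,0.107,0]]]'

```text
clock: 8.85
position: [0.5728, -0.1517, 0.263]
ee_rot: [0.55, 0.462, 0.528, -0.453]
contact_force: [0.5, 0.0, 0.1]
width: 0.0
```

Run:
```python
from h import *
goto(-.075,-.125,.217)
snap('wrist','w8');snap('side','d8');snap('scene','s8')
goto(-.075,-.125,.217)
for f,b in(('d8',(205,110,365,260)),('s8',(150,120,340,270))):
    im=cv2.imread(f'pics/{f}.png')[b[1]:b[3],b[0]:b[2]]; cv2.imwrite(f'pics/{f}c.png',cv2.resize(im,None,fx=4,fy=4,interpolation=cv2.INTER_CUBIC))
```

```text
now T -0.0759 -0.1245 0.263 yaw err deg -0.16560484667091124 axis [ 0.032 -0.011 -0.999] qd 0.005 w 4.3453290493427746e-05 F [0.49 0.   0.12]
shift [ 0.046  -0.0005 -0.0002]
now T -0.0762 -0.1243 0.2625 yaw err deg -0.17058101875490728 axis [ 0.031 -0.011 -0.999] qd 0.007 w 0.00019481104070346344 F [-0.03 -0.42 -0.59]
shift [ 0.0455 -0.0001 -0.    ]
```

View pics/w8.png

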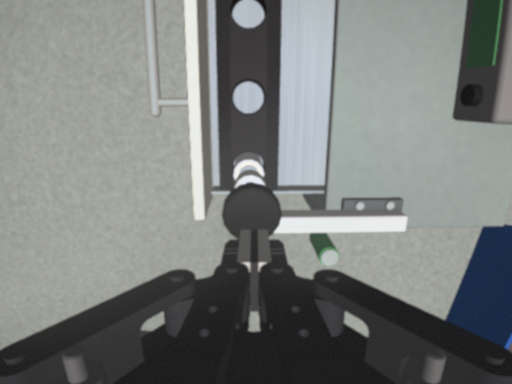

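View pics/d8c.png

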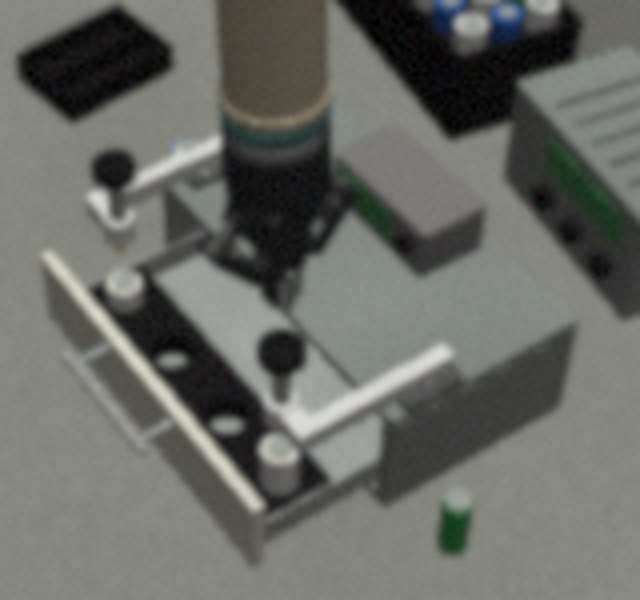

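View pics/s8c.png

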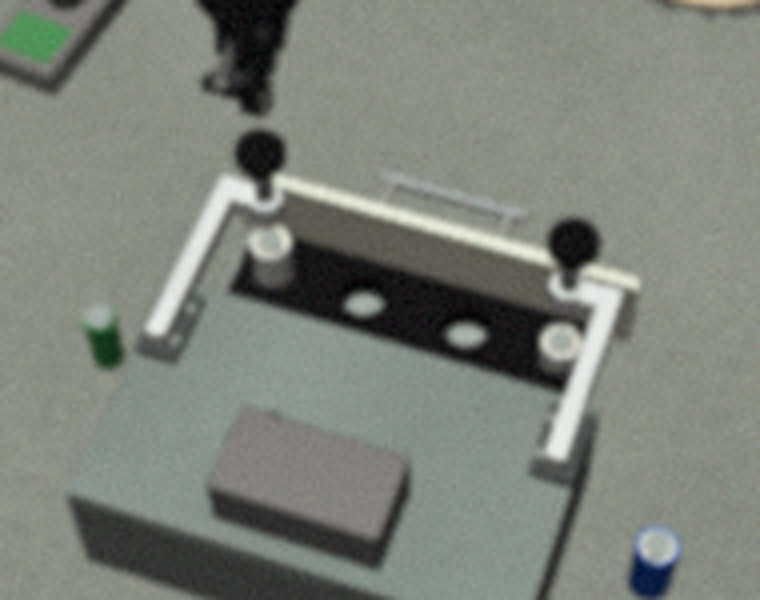

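The wrist view shows the right knob centred at about (252,211), with the closed fingertips at (254,240) over it. I'll measure the knob's position relative to the TCP.

Run:
```python
from h import *
vv,uu=np.mgrid[180:232,220:285]; P=np.c_[uu.ravel(),vv.ravel()]; W=world('w8',P,win=0); m=abs(W[:,2]-.215)<.004
w=W[m]; T=np.c_[(w[:,:2]-O)@ex,(w[:,:2]-O)@ey]
print(m.sum(),T.min(0),T.max(0),np.median(w[:,2]))
im=cv2.imread('pics/w8.png')[150:280,190:320];cv2.imwrite('pics/w8c.png',cv2.resize(im,None,fx=4,fy=4,interpolation=cv2.INTER_CUBIC))
goto(-.075,-.127,.215-.022)
```

```text
2241 [-0.0952495  -0.13706454] [-0.05593699 -0.10569203] 0.21542656892778836
now T -0.0762 -0.1243 0.2625 yaw err deg -0.17058101875490728 axis [ 0.031 -0.011 -0.999] qd 0.007 w 0.00019481104070346344 F [-0.03 -0.42 -0.59]
shift [ 0.0695 -0.0008  0.0016]
```

View pics/w8c.png

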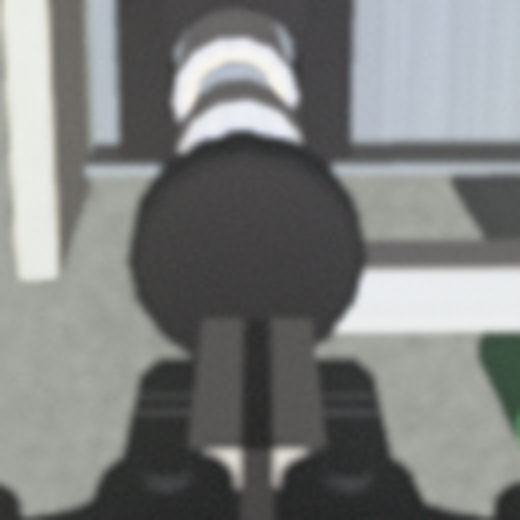

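>>> play_rows --plan '[[[1,0.025,-0.0005,0.0005,0],[1,0.045,-0.0005,0.0005,0],[1,0.053,-0.0005,0.001,0],[1,0.058,-0.0005,0.001,0],[1,0.058,-0.0005,0.001,0],[1,0.058,-0.0005,0.001,0]]]' --grip_force 40

```text
clock: 9.6
position: [0.574, -0.1531, 0.2056]
ee_rot: [0.55, 0.462, 0.528, -0.453]
contact_force: [-2.0, 1.2, 2.8]
width: 0.0
```

Run:
```python
from h import *
goto(-.0755,-.1257,.189)
```

```text
now T -0.075 -0.1261 0.2056 yaw err deg -0.16109828302225004 axis [ 0.032 -0.011 -0.999] qd 0.004 w 4.269952917828611e-05 F [-2.03  1.19  2.76]
shift [ 0.0166 -0.001  -0.0007]
```

>>> play_rows --plan '[[[1,0.005,-0.0005,0,0],[1,0.01,-0.001,-0.0005,0],[1,0.012,-0.001,-0.0005,0],[1,0.012,-0.001,-0.0005,0]]]'

```text
clock: 10.0
position: [0.5743, -0.1534, 0.1943]
ee_rot: [0.551, 0.462, 0.527, -0.452]
contact_force: [-0.9, 1.5, 7.2]
width: 0.0002
```

Run:
```python
from h import *
goto(-.0755,-.1257,.189)
snap('side','d9');snap('wrist','w9');snap('scene','s9')
goto(-.0755,-.1257,.189)
for f,b in(('d9',(205,110,365,260)),('s9',(150,120,340,270))):
    im=cv2.imread(f'pics/{f}.png')[b[1]:b[3],b[0]:b[2]]; cv2.imwrite(f'pics/{f}c.png',cv2.resize(im,None,fx=4,fy=4,interpolation=cv2.INTER_CUBIC))
vv,uu=np.mgrid[170:232,220:285]; P=np.c_[uu.ravel(),vv.ravel()]; W=world('w9',P,win=0); m=(W[:,2]>.17)&(W[:,2]<.205)
w=W[m]; T=np.c_[(w[:,:2]-O)@ex,(w[:,:2]-O)@ey]
print(m.sum(),T.min(0),T.max(0),np.percentile(w[:,2],[10,50,90]))
```

```text
now T -0.0747 -0.1264 0.1943 yaw err deg -0.15977685380655515 axis [ 0.035 -0.012 -0.999] qd 0.008 w 0.00024579183215754484 F [-0.92  1.54  7.15]
shift [ 0.0052 -0.0009 -0.0008]
now T -0.0747 -0.1264 0.1945 yaw err deg -0.15794462345211002 axis [ 0.035 -0.012 -0.999] qd 0.001 w -2.4146731251159386e-05 F [-0.86  1.8   7.05]
shift [ 0.0055 -0.0009 -0.0008]
1641 [-0.09122218 -0.11840004] [-0.05726797 -0.10537577] [0.18758791 0.19436907 0.19550159]
```

View pics/w9.png

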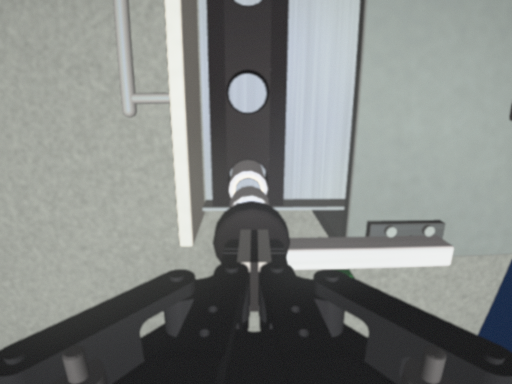

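View pics/d9c.png

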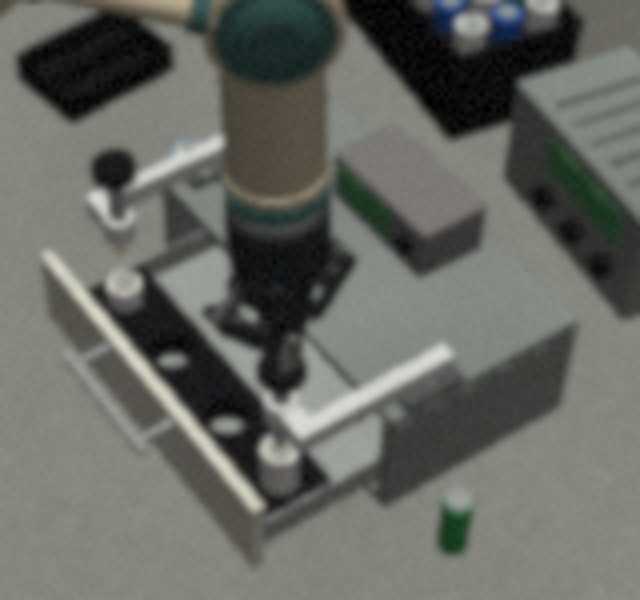

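Knob depth (0.1944) agrees with the TCP height (0.1945), so travel is about 20.7 mm, and 7.1 N is consistent with the pin just starting to go in. About 5 mm more is needed.

>>> play_rows --plan '[[[1,0.003,-0.0005,-0.0005,0],[1,0.005,-0.001,-0.0005,0],[1,0.0065,-0.001,-0.0005,0],[1,0.0065,-0.001,-0.0005,0],[1,0.0065,-0.001,-0.0005,0]]]'

```text
clock: 10.65
position: [0.5744, -0.1534, 0.1894]
ee_rot: [0.552, 0.462, 0.526, -0.452]
contact_force: [-1.5, 1.9, 9.7]
width: 0.0001
```

Run:
```python
from h import *
goto(-.0755,-.1257,.189)
snap('side','d10');snap('wrist','w10');snap('scene','s10')
goto(-.0755,-.1257,.189)
for f,b in(('d10',(205,110,365,260)),('s10',(150,120,340,270))):
    im=cv2.imread(f'pics/{f}.png')[b[1]:b[3],b[0]:b[2]]; cv2.imwrite(f'pics/{f}c.png',cv2.resize(im,None,fx=4,fy=4,interpolation=cv2.INTER_CUBIC))
vv,uu=np.mgrid[170:232,220:285]; P=np.c_[uu.ravel(),vv.ravel()]; W=world('w10',P,win=0); m=(W[:,2]>.165)&(W[:,2]<.205)
w=W[m]; print(m.sum(),np.percentile(w[:,2],[10,25,50,75,90]))
m=(W[:,2]>.07)&(W[:,2]<.1); print(0)
print(world('s10',[(293,179.5)]), world('d10',[(233,152)]))
for fn,c in(('s10',(217.5,180.5)),('s10',(290,205.5))):
    pts=[(c[0]+i,c[1]+j) for j in(-1,0,1,2) for i in(-2,0,2)]; q=np.median(world(fn,pts,win=0),0);r=q[:2]-O;print(r@ex,r@ey,q[2])
```

```text
now T -0.0747 -0.1265 0.1894 yaw err deg -0.15989270004149603 axis [ 0.038 -0.013 -0.999] qd 0.002 w 0.00014830071014541204 F [-1.48  1.87  9.74]
shift [ 0.0004 -0.0008 -0.0008]
now T -0.0747 -0.1265 0.1895 yaw err deg -0.15754485151365039 axis [ 0.038 -0.013 -0.999] qd 0.001 w 0.00020723547648181993 F [-1.6   1.98  9.94]
shift [ 0.0004 -0.0008 -0.0008]
1650 [0.18243518 0.18779456 0.1894042  0.18999699 0.19053194]
0
[[0.53302661 0.0930688  0.21451844]] [[0.53187168 0.08495265 0.21277394]]
-0.0717363818992071 -0.12170114481186721 0.09211549591049237
-0.06960398402827778 0.12478563018821896 0.06921665230533584
```

View pics/d10c.png

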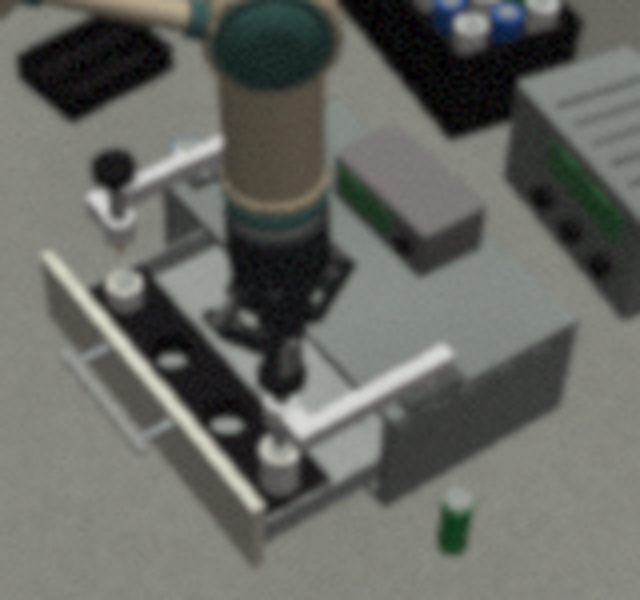

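View pics/s10c.png

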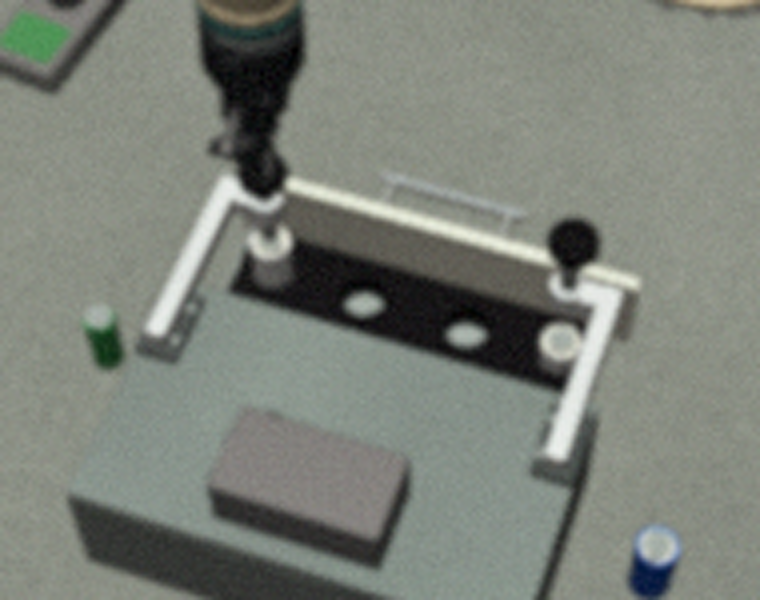

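Both views show the pin standing on the upright tall cell, the left knob up (z 0.214) and the tray still out. Travel is about 25.7 mm at 9.9 N, which matches half-way in, so I'm handing the job in.

```bash
python3 -c "
from h import *
goto(-.0755,-.1257,.189); print(manip.sign_off())"
```

```text
now T -0.0747 -0.1265 0.1895 yaw err deg -0.15754485151365039 axis [ 0.038 -0.013 -0.999] qd 0.001 w 0.00020723547648181993 F [-1.6   1.98  9.94]
shift [ 0.0004 -0.0008 -0.0008]
the job is handed in; nothing more can be done
None
```

I pulled the tray out to its stop and pressed the right-hand probe about half-way onto the taller cell. I handed the job in with the arm still holding it there. The hand-in gave no verdict.

- **Tray:** after I let go, the handle measured 130 mm from its shut position. It was still out in the last picture.
- **Which cell is taller:** the right-hand (−y) cell, whose top measured about 0.09 m against 0.07 m on the left.
- **Press:** the knob is down about 26 mm with about 9.9 N upward on the tool. By the given spring figures that puts the pin roughly half-way in. The fingertips and the depth image agree on the knob height, 0.1895 m and 0.1894 m.
- **Other things:** the left knob is still up (about 0.214 m). Both cells look upright in their pockets. The bystanders in the last enlarged views look unmoved; I did not measure them.
- **Flaws and disagreements:**
  - The tool leans about 2° from vertical, picked up during the moves.
  - At the handle I touched something lightly, probably the tester's top edge. The steady push was about 7 N and I backed off. It then read 6–10 N upward while pulling, until the stop.
  - Before pressing, the side camera placed the tall cell about 10 mm off the scene camera's estimate along the tester's width. That is probably edge error at that range, and the last picture shows the pin on the cell.

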